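# Slide the firing pan to the drying station and start the timer

### The arm

A 6-joint arm with a two-finger parallel gripper is mounted at the origin on the work surface. World frame = base frame: x ahead of the robot, y to its left, z up, the work surface at z = 0. Lengths are in mm, angles in rad, forces in N, time in s.
With the tool pointing down it reaches from about 425 to 1125 mm from the base axis. Payload 14.9 kg.
Tool frame: the origin (TCP) lies between the finger pads; the fingertips stand 17 mm ahead of it and the grasp point (between the pads) lies 2 mm behind it (env.tcp_to_tips is the distance from the TCP to the fingertips, in mm); z points along the fingers, y is the line along which they close (so a half turn about z gives the same grasp; the last joint's range is limited). The gripper opens to 91 mm and grips with 3 to 60 N. Pads are 32 mm wide; open, the fingers measure 118 mm over their backs; the gripper's body (76 mm by 178 mm) begins 60 mm behind the grasp point.
Start: joints at [1.084, 0.379, 1.734, -0, 1.028, -0.033], TCP at [306.878, 629.161, 230.932] pointing down, gripper open.
Joint ranges: [-2.77, 2.77], [-0.74, 2.19], [0, 2.66], [-1.06, 4.2], [0.31, 2.87], [-3.08, 3.08]. Speed limits (rad/s): [1.89, 1.89, 2.39, 3.14, 3.14, 3.14].

### API

Orientations are given as a unit quaternion [w, x, y, z].
In Python, from station import env, viewer gives the robot as it stands.
- The arm moves only by the shell command python3 -m crank 'ROWS'. ROWS is JSON, a list of rows, each an object with "jaw": the finger opening in cm, from 0 to 9.12; "translation": the shift along the world's x, y, z in cm, a list of three; "delta_rot": the turn, a rotation vector about the world's x, y, z in degrees, a list of three. In form: [{"jaw": jaw, "translation": [dx, dy, dz], "delta_rot": [ax, ay, az]}, ...]. A call has 1 to 12 rows; each row is the pose to reach, as a shift and turn from the pose commanded when the call began; what a row does not reach only later rows make up. A row lasts 1/8 s, in which the tool goes at most 62.5 mm and 10.7 degrees, less where a joint would pass 70% of its speed; a pose out of reach is approached as far as the arm can. A call with a gripper value outside its range is refused whole. The fingers move at their own pace and stop on an object; the grip force is fixed at half the most. Time passes only in rows, so rows that repeat a pose let the fingers close. It gives the time, the measured TCP pose, the force, the opening and the grip force at its end, in the units of the state.
- env.get_obs(): the state, without advancing time (a new reading comes with each control period).
- viewer.camera(name): name is "scene" or "top"; returns a dict with "img" (420x560x3 uint8, red, green, blue), "intrinsics" (3x3 intrinsics, pixels), "origin" and "attitude" of the camera in the world. Camera axes: x right, y up, looking along -z (the intrinsics and any distortion apply to the point x, -y, -z); pixel columns grow to the right and rows downward; lengths in mm; the calibration is good to about 2 mm. A picture is of the moment at which its call begins. There is no depth.
- env.finish_job(): hands the job in; it is judged then, once.
Trained networks look in a picture, given as the dict that the camera call returned (one of the last four; its "shot" number tells which), for a name from the list of things; names that differ only in an ending like _2 or _b are one class to them, and where a whole thing is asked for, a point or a joint stands for the part that bears it (a point fixed in the world has none). Each returns a list of dicts, best first, with "score" (0 to 1); they miss things now and then, are a little off and sometimes report something else, mostly with a low value. They report only what shows in the picture. A call takes as long as a camera call.
- viewer.outline_of(picture, name): "mask" (420x560 bool, what is visible of it) and "centre" ([column, row] in pixels, amid what is visible of it).
The state is a dict: "t": time; "joint_pos": joint angles; "qvel": joint speeds; "effort": joint torques, N m; "ee_pos": TCP position; "tcp_rot": TCP orientation; "ft_force": force on the tool from outside, world axes, zero at the start; "torque": the same for the moment, N m; "opening": finger opening in mm; "gripper_force": force on a finger pad.
Only numpy, scipy, OpenCV 4.12 (cv2) and the standard library are available. Lean on these libraries where they do the work, as an engineer would, in place of code of your own. Each camera call takes 0.05 s, during which the arm holds its last target. There are 200 camera calls.

### The job

On the warming plate, slide the little steel pan with the painted glass dish in it from its single circle over to the double circle, so that it stands centred there; keep it on the plate all the way, without lifting or tipping it, and do not touch the wet dish. Then let go of the pan, press the start button on the timer box fully down and release it. Leave the cup, the jar and the brushes where they are.

Things in the scene. Friction and masses are not known exactly. Their poses are not given: they have to be found in the camera images.
- plate: Fixed warming plate, a flat grey box with a dark smooth top, 270 mm deep (x) by 500 mm wide (y), 50 mm high. Origin at the centre of its underside. On its top three stations drawn in thin white lines lie in a row along y, about 160 mm apart, in any order: a single circle, a double circle and a square.
- single_c (a point): Centre of the single circle (136 mm diameter), on the plate's top. The pan starts here.
- double_c (a point): Centre of the double circle (two concentric circles, 130 and 150 mm diameter), on the plate's top. The pan must go here.
- square_c (a point): Centre of the square outline (130 mm side), on the plate's top. Not used; it starts empty.
- pan: Loose small steel pan, about 0.6 kg. Origin at the centre of its flat underside (100 mm diameter), z up; rim 120 mm diameter, 40 mm high; straight black handle along the pan's -x, which points roughly towards the robot. Pushing down on the handle with more than about 3 N tips the pan.
- handle (a point): Middle of the pan's black handle, 130 mm from the pan's origin along its -x, 38 mm above its underside. The handle is straight and level, 18 mm wide (y), 12 mm thick, from 75 to 185 mm from the pan's origin; free space below it.
- dish: Loose green glass dish, 72 mm diameter, 24 mm high, standing in the pan; origin at the centre of its underside, z up. Its paint is wet: not to be touched by the robot.
- timer: Fixed white timer box, 130 mm (x) by 90 mm (y), 60 mm high, to the left or the right of the warming plate, with a black display and one round button on its top. Origin at the centre of its underside.
- start_top (a point): Centre of the top face of the start button, a round white push button of 36 mm diameter in a grey housing on top of the timer box; it is pressed straight down.
- start (a joint): Travel of the start button in m: 0 released, 0.008 fully down (spring, about 4.5 N).
- pot_a: Bystander: loose white ceramic cup, 44 mm diameter, 55 mm high, standing on the back (+x) part of the warming plate. Origin at the centre of its underside.
- pot_b: Bystander: loose white jar with a steel cap, 44 mm diameter, 70 mm high, on the back part of the warming plate. Origin at the centre of its underside.
- brush_pot: Bystander: loose white ceramic pot with paint brushes in it, 80 mm diameter, 180 mm high with the brushes, on the table on the other side of the plate from the timer box. Origin at the centre of its underside.
- brush: Bystander: loose flat brush with a wooden handle, 200 mm long, lying on the table in front of the plate, on the left.

How it is judged (in metres and radians):
On the way, in this order (a step that is already met when the one before it is completed fails the run):
1. the pan stands centred on the double circle, let go, at rest (horizontal distance between pan and double_c below 0.018 m and contact force between pan and the fingers below 0.3 N and linear speed of pan below 0.02 m/s), for 0.2 s.
2. the start button is pressed fully down (value of joint start above 0.0068 m), for 0.05 s.
At the end, for the whole second after the job is handed in: The pan stands flat and at rest on the plate, its centre within 18 mm of the centre of the double circle, with the dish upright in it (within 30 mm of the pan's centre, tilted less than 0.25 rad); the start button has been pressed and is up again (less than 2 mm down) (value of joint start below 0.002 m and horizontal distance between pan and double_c below 0.018 m and z of pan in the frame of plate below 0.054 m and angle between pan's own z axis and vertical below 0.06 rad and linear speed of pan below 0.02 m/s and horizontal distance between dish and pan below 0.03 m and angle between dish's own z axis and vertical below 0.25 rad); the robot touches nothing.
It fails at once if the pan is lifted more than 8 mm off the plate (z of pan in the frame of plate above 0.058 m).
It fails at once if the pan is tipped by more than 0.15 rad (angle between pan's own z axis and vertical above 0.15 rad).
It fails at once if the robot touches the wet dish (contact force between dish and the fingers above 0.3 N or contact force between dish and the arm above 0.3 N).
It fails at once if the start button is pressed while the pan is not on the double circle (value of joint start above 0.005 m and horizontal distance between pan and double_c above 0.025 m).
It fails at once if the cup, the jar, the brush pot or the brush is moved by more than 25 mm (distance of any of pot_a, pot_b, brush_pot, brush from where it was at the start of the episode above 0.025 m).
It also fails if it takes over 56 s, if anything falls off the work surface, if the arm or the gripper's body presses on something with over 40 N, if the wrist force passes 120 N, or if a joint passes its speed limit or range.

## Working session

There is one attempt and no reset: what is moved stays moved. The work goes in short steps, Python scripts to look and compute and a shell command to move; the robot and the scene stay as the last step left them, time stands still between calls to the robot, and variables do not carry over. Pictures are saved under pics/ and viewed, at most 10 in all, crops included, and the job is handed in when it is done.

```bash
mkdir -p pics; cat > h.py <<'E'
import numpy as np, cv2
from scipy.spatial.transform import Rotation as R
from station import env, viewer
def Rm(p):
    a=np.array(p["attitude"],float)
    return a if a.shape==(3,3) else R.from_quat(a,scalar_first=True).as_matrix()
def ray(p,uv,z):
    d=np.linalg.solve(np.array(p["intrinsics"]),[uv[0],uv[1],1.]); d=Rm(p)@[d[0],-d[1],-d[2]]
    o=np.array(p["origin"],float); return o+d*(z-o[2])/d[2]
def proj(p,X):
    c=Rm(p).T@(np.array(X,float)-np.array(p["origin"])); q=np.array(p["intrinsics"])@[c[0],-c[1],-c[2]]
    return q[:2]/q[2]
def save(p,n,crop=None,f=1):
    im=p["img"][...,::-1]
    if crop: im=im[crop[1]:crop[3],crop[0]:crop[2]]
    cv2.imwrite("pics/"+n,cv2.resize(im,None,fx=f,fy=f,interpolation=cv2.INTER_CUBIC))
E
python3 - <<'E'
from h import *
for n in("top","scene"):
    p=viewer.camera(n); save(p,n+"0.png",f=1.4)
    print(n,{k:(v if k!="img" else 0) for k,v in p.items()})
    for t,z in(("plate",50),("pan",40),("handle",88),("dish",75),("timer",60),("start_top",75),("pot_a",80),("brush_pot",60),("brush",5)):
        for r in viewer.outline_of(p,t)[:2]:
            print(t,round(r["score"],2),np.round(r["centre"]),np.round(ray(p,r["centre"],z)),r["mask"].sum())
print(env.get_obs(),env.tcp_to_tips)
E
```

```text
top {'img': 0, 'intrinsics': array([[425.85457834,   0.        , 277.34757871],
       [  0.        , 425.85457834, 202.43636549],
       [  0.        ,   0.        ,   1.        ]]), 'origin': array([ 478.88258023,   -5.8732134 , 1030.19165293]), 'attitude': array([-0.69999425, -0.03611035,  0.01770894,  0.71301507]), 'shot': 1}
plate 0.91 [304. 168.] [633. -45.  50.] 21585
pan 0.85 [227. 198.] [566. 137.  40.] 1903
handle 0.77 [234. 201.] [556. 115.  88.] 1838
dish 0.8 [228. 186.] [591. 130.  75.] 730
timer 0.7 [459. 202.] [ 545. -391.   60.] 2789
start_top 0.59 [467. 210.] [ 527. -402.   75.] 220
pot_a 0.61 [254. 119.] [744.  68.  80.] 397
pot_a 0.58 [332. 113.] [ 753. -110.   80.] 363
brush_pot 0.96 [111. 228.] [502. 401.  60.] 1446
brush_pot 0.16 [333. 114.] [ 757. -113.   60.] 343
brush 0.56 [190. 308.] [308. 232.   5.] 1150
brush 0.34 [228. 187.] [598. 141.   5.] 750
scene {'img': 0, 'intrinsics': array([[482.58734464,   0.        , 271.37871965],
       [  0.        , 482.58734464, 215.32108669],
       [  0.        ,   0.        ,   1.        ]]), 'origin': array([1193.85307
[... 608 characters left out ...]
 5.] 879
{'t': 1.0, 'joint_pos': array([ 1.08369969e+00,  3.78871752e-01,  1.73414670e+00,  4.18601545e-06,
        1.02851979e+00, -3.32985165e-02]), 'qvel': array([ 0.00201842, -0.00083022,  0.00064577, -0.00058116, -0.00014424,
       -0.00068522]), 'effort': array([-4.69792358e-03, -7.63686275e+01, -4.34771347e+01,  6.50672545e-02,
        3.89140891e-02,  1.11385546e-05]), 'ee_pos': array([306.89086804, 629.18776833, 230.97795664]), 'tcp_rot': array([5.26791967e-06, 2.24958202e-01, 9.74368414e-01, 2.67552507e-05]), 'ft_force': array([-0.63538341, -0.12931196, -0.28769734]), 'torque': array([ 0.01110022, -0.01489028, -0.04164903]), 'gripper_force': 0.0, 'opening': 90.97592852529776} 17.0
```

View pics/top0.png

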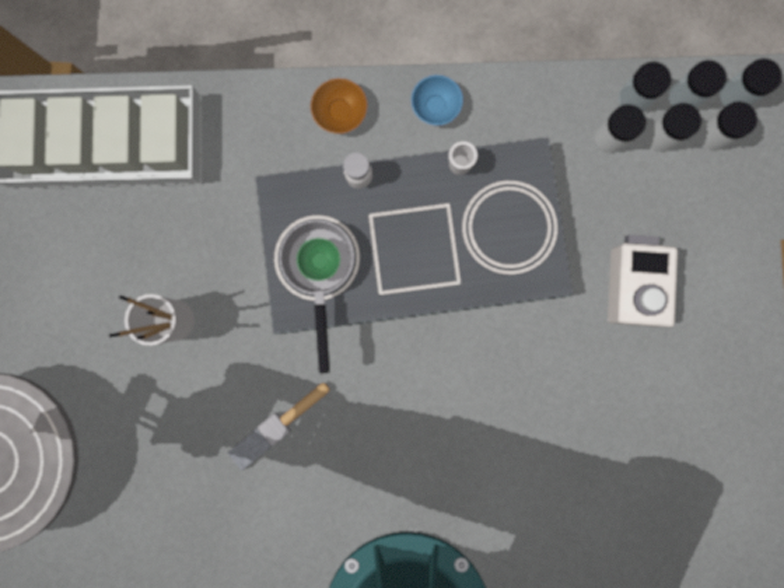

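View pics/scene0.png

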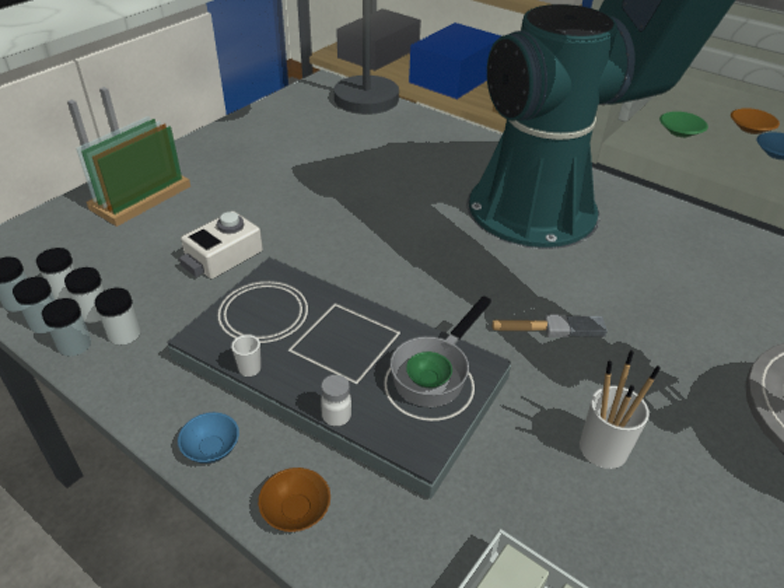

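The top view shows the pan on the single circle at the left (centre about (317,257) in the 1.4x picture). The square is empty in the middle and the double circle is at the right (510,227). The handle runs from (320,298) to (323,370), and the button is at (651,298). The networks' positions for the pan, timer and pots agree with this.

```bash
cat > m.py <<'E'
from h import *
def pts(p,m,z,step=1):
    v,u=np.nonzero(m); return np.array([ray(p,(a,b),z)[:2] for a,b in zip(u[::step],v[::step])])
def handle(p,guess,rad=110):
    im=p["img"].astype(int); m=(im.max(2)<45)
    m=m.astype(np.uint8); c=proj(p,guess)
    n,l,s,ce=cv2.connectedComponentsWithStats(m)
    best=[i for i in range(1,n) if s[i,4]>80 and np.hypot(*(ce[i]-c))<25]
    for i in best:
        P=pts(p,l==i,90); mu=P.mean(0); w,V=np.linalg.eigh(np.cov(P.T)); d=V[:,1]*np.sign(V[0,1])
        t=(P-mu)@d; print("handle",mu.round(1),"dir deg",np.degrees(np.arctan2(d[1],d[0])).round(1),"len",np.ptp(t).round(),"n",len(P))
def ring(p,c,r0,r1,z,thr):
    im=p["img"].min(2); m=im>thr; P=pts(p,m,z); P=P[np.abs(np.hypot(*(P-c).T)-(r0+r1)/2)<(r1-r0)/2+10]
    from scipy.optimize import least_squares
    s=least_squares(lambda q:np.hypot(*(P-q[:2]).T)-q[2],[*c,(r0+r1)/2],loss="soft_l1",f_scale=4).x
    print("ring",s.round(1),len(P)); return s
E
python3 - <<'E'
from m import *
for n in("top","scene"):
    p=viewer.camera(n); print(n)
    c0=ray(viewer and p,(510/1.4,227/1.4) if n=="top" else (263/1.4,310/1.4),50)[:2]
    ring(p,c0,65,75,50,130)
    c1=(586,132); 
    for r in viewer.outline_of(p,"pan")[:1]:
        print(r["centre"])
    for r in viewer.outline_of(p,"dish")[:1]:
        P=pts(p,r["mask"],74); print("dish",cv2.minEnclosingCircle(P.astype(np.float32)))
    print("rim?"); ring(p,np.array([588,130.]),58,62,90,120) 
    handle(p,[470,118,90])
    im=p["img"].min(2)
    b=ray(p,(651/1.4,298/1.4) if n=="top" else (230/1.4,219/1.4),75)
    for r in viewer.outline_of(p,"start_top")[:1]:
        print("btn",cv2.minEnclosingCircle(pts(p,r["mask"],78).astype(np.float32)),r["score"])
    print("btn hand",b)
p=viewer.camera("top"); save(p,"btn.png",(400,150,520,250),6)
E
```

```text
top
ring [ 644.2 -182.5   70.7] 1431
[235.5, 200.1]
dish ((594.2985229492188, 131.80111694335938), 34.86113357543945)
rim?
ring [592.6 134.8  60.6] 1006
handle [487.3 123.3] dir deg 4.4 len 69.0 n 85
btn ((517.9854736328125, -398.69781494140625), 18.187000274658203) 0.8
btn hand [ 520.68754093 -397.87216959   75.        ]
scene
ring [ 642.8 -180.2   71.2] 496
[315.8, 255.9]
dish ((591.9751586914062, 132.84490966796875), 38.286277770996094)
rim?
ring [591.4 134.4  58.3] 230
handle [464.1 127.5] dir deg 3.6 len 110.0 n 264
btn ((517.70263671875, -396.17254638671875), 26.72779083251953) 0.5
btn hand [ 515.22542144 -396.15441553   75.        ]
```

View pics/btn.png

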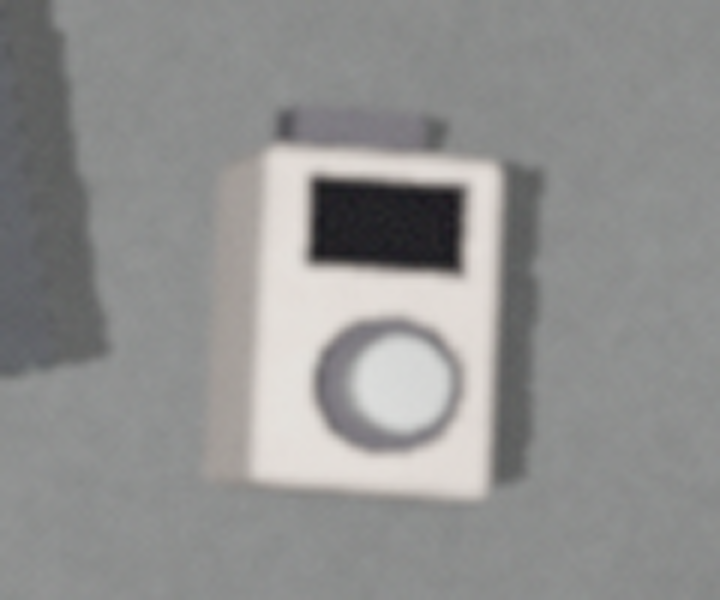

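```bash
python3 -m crank '[{"jaw":5,"translation":[14.5,-50.3,0],"delta_rot":[0,0,29.6]},{"jaw":5,"translation":[14.5,-50.3,0],"delta_rot":[0,0,29.6]},{"jaw":5,"translation":[14.5,-50.3,0],"delta_rot":[0,0,29.6]},{"jaw":5,"translation":[14.5,-50.3,0],"delta_rot":[0,0,29.6]},{"jaw":5,"translation":[14.5,-50.3,0],"delta_rot":[0,0,29.6]},{"jaw":5,"translation":[14.5,-50.3,0],"delta_rot":[0,0,29.6]},{"jaw":5,"translation":[14.5,-50.3,0],"delta_rot":[0,0,29.6]},{"jaw":5,"translation":[14.5,-50.3,0],"delta_rot":[0,0,29.6]},{"jaw":5,"translation":[14.5,-50.3,0],"delta_rot":[0,0,29.6]},{"jaw":5,"translation":[14.5,-50.3,0],"delta_rot":[0,0,29.6]},{"jaw":5,"translation":[14.5,-50.3,0],"delta_rot":[0,0,29.6]},{"jaw":5,"translation":[14.5,-50.3,0],"delta_rot":[0,0,29.6]}]'
```

```text
t: 2.95
ee_pos: [451.7, 127.0, 230.9]
tcp_rot: [-0.0, -0.032, 0.999, 0.0]
ft_force: [-0.4, -0.4, 0.7]
opening: 49.8
gripper_force: 0.0
```

```bash
python3 -m crank '[{"jaw":5,"translation":[0,0,-5],"delta_rot":[0,0,0]},{"jaw":5,"translation":[0,0,-9],"delta_rot":[0,0,0]},{"jaw":5,"translation":[0,0,-11],"delta_rot":[0,0,0]},{"jaw":5,"translation":[0,0,-11],"delta_rot":[0,0,0]},{"jaw":5,"translation":[0,0,-11],"delta_rot":[0,0,0]}]'
python3 - <<'E'
from h import *
p=viewer.camera("scene"); save(p,"s1.png",(240,150,440,300),4)
print([ (proj(p,x)-[240,150])*4 for x in ([452,126,88],[452,116,103],[592,134,50])])
E
```

```text
t: 3.58
ee_pos: [452.3, 126.7, 121.7]
tcp_rot: [0.0, -0.032, 0.999, 0.0]
ft_force: [0.6, 0.3, -0.6]
opening: 50.1
gripper_force: 0.0
[array([394.84690571, 292.44846955]), array([382.94488083, 265.9945839 ]), array([262.5701551 , 485.45832213])]
```

View pics/s1.png

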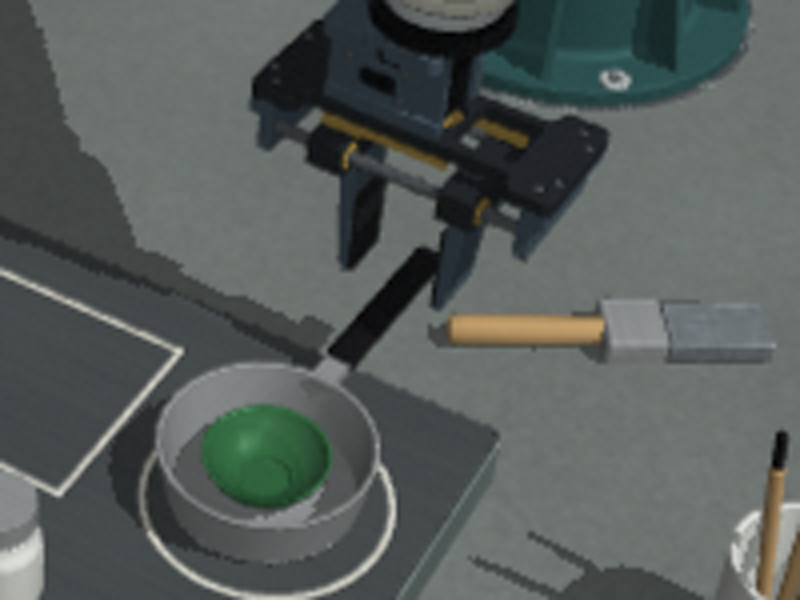

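The fingers straddle the handle, whose near end is at about (425,258). The point I projected for the grasp, (395,292), falls on the handle. I'll descend and close.

```bash
python3 -m crank '[{"jaw":5,"translation":[0,0,-2],"delta_rot":[0,0,0]},{"jaw":5,"translation":[0,0,-3.5],"delta_rot":[0,0,0]},{"jaw":5,"translation":[0,0,-3.5],"delta_rot":[0,0,0]},{"jaw":3,"translation":[0,0,-3.5],"delta_rot":[0,0,0]},{"jaw":2.2,"translation":[0,0,-3.5],"delta_rot":[0,0,0]},{"jaw":1.9,"translation":[0,0,-3.5],"delta_rot":[0,0,0]},{"jaw":1.5,"translation":[0,0,-3.5],"delta_rot":[0,0,0]},{"jaw":1.5,"translation":[0,0,-3.5],"delta_rot":[0,0,0]},{"jaw":1.5,"translation":[0,0,-3.5],"delta_rot":[0,0,0]},{"jaw":1.5,"translation":[0,0,-3.5],"delta_rot":[0,0,0]}]'
```

```text
t: 4.88
ee_pos: [452.0, 126.1, 86.0]
tcp_rot: [0.0, -0.031, 1.0, -0.0]
ft_force: [0.5, -2.4, 3.7]
opening: 17.9
gripper_force: 30.0
```

```bash
python3 -m crank '[{"jaw":1.5,"translation":[0.1,-0.5,0],"delta_rot":[0,0,0]},{"jaw":1.5,"translation":[0.2,-1.3,0],"delta_rot":[0,0,0]},{"jaw":1.5,"translation":[0.4,-2.5,0],"delta_rot":[0,0,0]},{"jaw":1.5,"translation":[0.65,-4,0],"delta_rot":[0,0,0]},{"jaw":1.5,"translation":[0.9,-5.5,0],"delta_rot":[0,0,0]},{"jaw":1.5,"translation":[1.15,-7,0],"delta_rot":[0,0,0]},{"jaw":1.5,"translation":[1.4,-8.5,0],"delta_rot":[0,0,0]},{"jaw":1.5,"translation":[1.65,-10,0],"delta_rot":[0,0,0]},{"jaw":1.5,"translation":[1.9,-11.5,0],"delta_rot":[0,0,0]},{"jaw":1.5,"translation":[2.05,-12.5,0],"delta_rot":[0,0,0]},{"jaw":1.5,"translation":[2.15,-13.2,0],"delta_rot":[0,0,0]},{"jaw":1.5,"translation":[2.2,-13.5,0],"delta_rot":[0,0,0]}]'
```

```text
t: 6.38
ee_pos: [473.8, -9.1, 85.9]
tcp_rot: [-0.0, -0.031, 1.0, 0.0]
ft_force: [-1.6, 4.9, 4.8]
opening: 17.9
gripper_force: 30.1
```

```bash
python3 -m crank '[{"jaw":1.5,"translation":[0.1,-0.5,0],"delta_rot":[0,0,0]},{"jaw":1.5,"translation":[0.2,-1.3,0],"delta_rot":[0,0,0]},{"jaw":1.5,"translation":[0.4,-2.5,0],"delta_rot":[0,0,0]},{"jaw":1.5,"translation":[0.65,-4,0],"delta_rot":[0,0,0]},{"jaw":1.5,"translation":[0.9,-5.5,0],"delta_rot":[0,0,0]},{"jaw":1.5,"translation":[1.15,-7.2,0],"delta_rot":[0,0,0]},{"jaw":1.5,"translation":[1.4,-9,0],"delta_rot":[0,0,0]},{"jaw":1.5,"translation":[1.65,-10.8,0],"delta_rot":[0,0,0]},{"jaw":1.5,"translation":[1.9,-12.5,0],"delta_rot":[0,0,0]},{"jaw":1.5,"translation":[2.1,-13.8,0],"delta_rot":[0,0,0]},{"jaw":1.5,"translation":[2.3,-14.6,0],"delta_rot":[0,0,0]},{"jaw":1.5,"translation":[2.3,-15,0],"delta_rot":[0,0,0]}]'
python3 - <<'E'
from m import *
p=viewer.camera("scene"); save(p,"s2.png",(100,150,300,300),4)
print([(proj(p,[643.5+75*np.cos(a),-181.3+75*np.sin(a),50])-[100,150])*4 for a in (0,1.57)])
for n in("top","scene"):
    p=viewer.camera(n)
    for r in viewer.outline_of(p,"dish")[:2]:
        print(n,r["score"],cv2.minEnclosingCircle(pts(p,r["mask"],74).astype(np.float32)))
    for r in viewer.outline_of(p,"pan")[:2]: print("pan",r["score"],r["centre"])
    ring(p,np.array([637,-150.]),58,62,90,120)
E
```

```text
t: 7.88
ee_pos: [496.8, -159.0, 85.8]
tcp_rot: [-0.0, -0.031, 1.0, 0.0]
ft_force: [1.1, 4.2, 4.0]
opening: 17.6
gripper_force: 30.0
[array([254.89126189, 355.39094855]), array([437.82841388, 342.09432755])]
top 0.9 ((637.4212646484375, -153.30641174316406), 35.67890167236328)
top 0.71 ((519.2647705078125, -400.41253662109375), 18.614694595336914)
pan 0.72 [354.3, 148.0]
ring [ 640.8 -147.2   58.2] 960
scene 0.79 ((635.777587890625, -150.42227172851562), 37.798580169677734)
scene 0.38 ((592.39453125, -149.03225708007812), 115.16829681396484)
pan 0.78 [203.6, 209.4]
pan 0.75 [160.3, 233.8]
ring [ 639.5 -148.6   57.4] 232
```

View pics/s2.png

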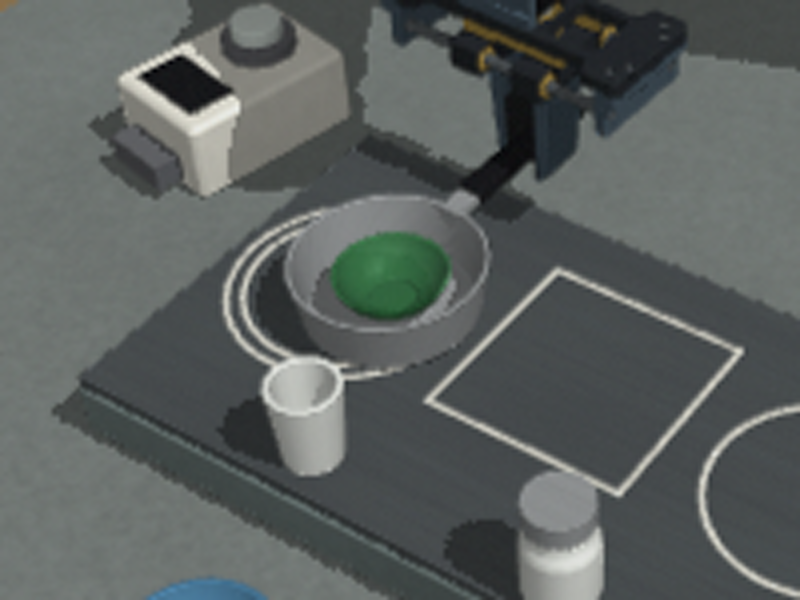

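The pan is upright and partly over the double circle, with the dish in the middle of it and clear of the cup. About (6.5, -31) mm remains.

```bash
python3 -m crank '[{"jaw":1.5,"translation":[0.1,-0.5,0],"delta_rot":[0,0,0]},{"jaw":1.5,"translation":[0.3,-1.3,0],"delta_rot":[0,0,0]},{"jaw":1.5,"translation":[0.5,-2.2,0],"delta_rot":[0,0,0]},{"jaw":1.5,"translation":[0.6,-2.9,0],"delta_rot":[0,0,0]},{"jaw":1.5,"translation":[0.65,-3.1,0],"delta_rot":[0,0,0]},{"jaw":1.5,"translation":[0.65,-3.1,0],"delta_rot":[0,0,0]}]'
python3 - <<'E'
from m import *
p=viewer.camera("scene"); save(p,"s3.png",(100,150,300,300),4)
for n in("top","scene"):
    p=viewer.camera(n)
    for r in viewer.outline_of(p,"pan")[:2]: print("pan",r["score"],r["centre"],"expected base",proj(p,[643.5,-181,50]))
    for r in viewer.outline_of(p,"dish")[:1]:
        print(n,r["score"],cv2.minEnclosingCircle(pts(p,r["mask"],74).astype(np.float32)))
E
```

```text
t: 8.98
ee_pos: [503.2, -189.8, 85.9]
tcp_rot: [-0.0, -0.031, 1.0, 0.0]
ft_force: [-0.6, 3.1, 5.0]
opening: 18.0
gripper_force: 30.0
pan 0.8 [370.0, 143.5] expected base [363.08724715 162.14737342]
pan 0.72 [344.5, 186.3] expected base [363.08724715 162.14737342]
top 0.68 ((646.0053100585938, -184.4637451171875), 35.94015884399414)
pan 0.74 [192.7, 208.9] expected base [187.00906932 221.80016002]
pan 0.26 [161.5, 153.1] expected base [187.00906932 221.80016002]
scene 0.65 ((642.5088500976562, -180.9020538330078), 38.05548858642578)
```

View pics/s3.png

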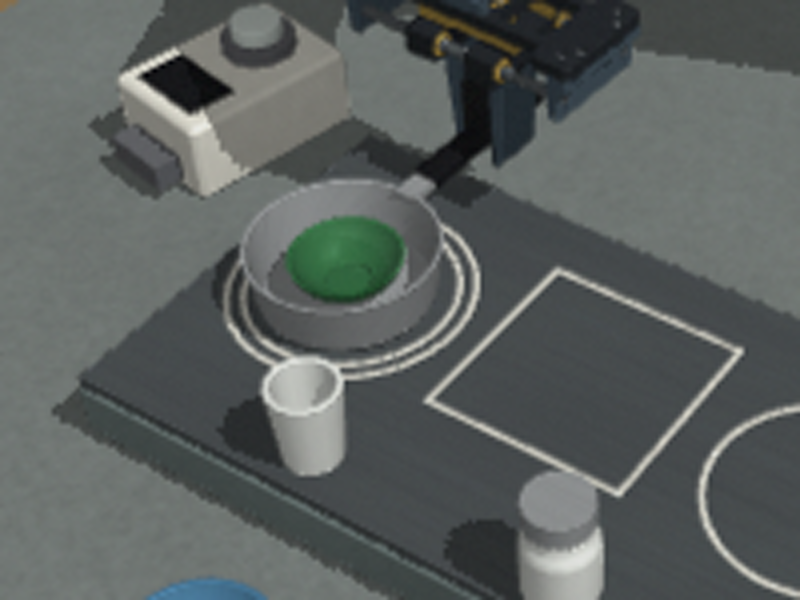

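The pan now sits concentric in the double circle: the base's bottom edge is at about (340,350), against about (348,347) expected. I'll release it and rise.

```bash
python3 -m crank '[{"jaw":2.2,"translation":[0,0,0],"delta_rot":[0,0,0]},{"jaw":3,"translation":[0,0,0],"delta_rot":[0,0,0]},{"jaw":5,"translation":[0,0,0],"delta_rot":[0,0,0]},{"jaw":5,"translation":[0,0,0],"delta_rot":[0,0,0]},{"jaw":5,"translation":[0,0,0],"delta_rot":[0,0,0]},{"jaw":5,"translation":[0,0,2],"delta_rot":[0,0,0]},{"jaw":5,"translation":[0,0,6],"delta_rot":[0,0,0]},{"jaw":5,"translation":[0,0,12],"delta_rot":[0,0,0]},{"jaw":5,"translation":[0,0,12],"delta_rot":[0,0,0]}]'
python3 - <<'E'
from m import *
from scipy.optimize import least_squares
p=viewer.camera("scene"); save(p,"s4.png",(100,130,300,280),4)
q=viewer.camera("top")
obs=[]
for c in(p,q):
    r=[r for r in viewer.outline_of(c,"start_top")]
    print([(x["score"],x["centre"],x["mask"].sum()) for x in r[:3]])
    if c is q:
        for r in viewer.outline_of(c,"dish")[:1]: print(r["score"],cv2.minEnclosingCircle(pts(c,r["mask"],74).astype(np.float32)))
# button top by hand: scene crop s3 (258,22)/4+(100,150); top crop btn (404,383)/6+(400,150)
a,b=np.array([100+258/4,150+22/4]),np.array([400+404/6,150+383/6])
s=least_squares(lambda X:np.r_[proj(p,X)-a,proj(q,X)-b],[518,-398,80]); print(s.x,s.fun)
E
```

```text
t: 10.45
ee_pos: [505.5, -190.8, 210.3]
tcp_rot: [0.003, -0.031, 0.999, -0.002]
ft_force: [-0.2, 0.3, 0.7]
opening: 50.3
gripper_force: 0.0
[(0.46, [163.7, 154.5], np.int64(100))]
[(0.51, [254.1, 118.1], np.int64(381))]
0.72 ((646.1424560546875, -183.7767791748047), 35.3291015625)
[ 516.48959826 -399.22764003   78.69870593] [-1.51248418 -0.38692603 -0.92643447  0.82312023]
```

View pics/s4.png

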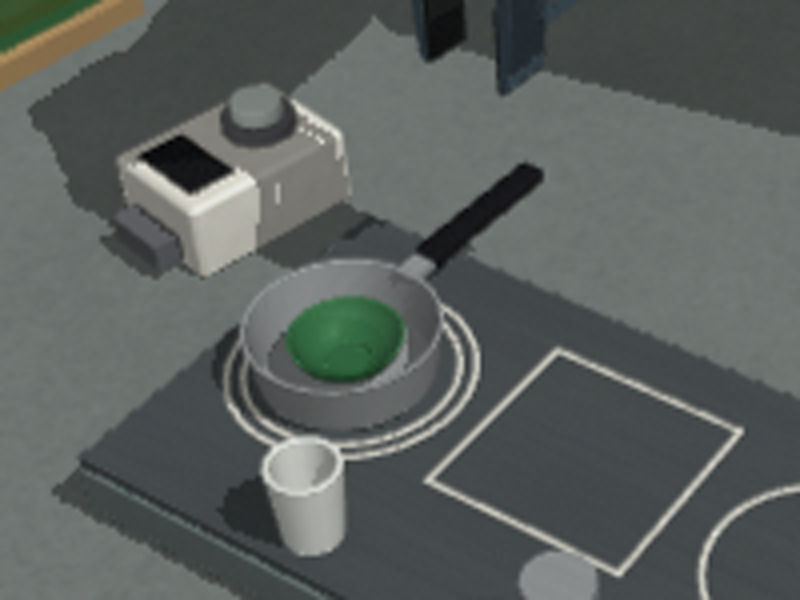

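```bash
python3 -m crank '[{"jaw":0,"translation":[0.4,-5,0],"delta_rot":[0,0,0]},{"jaw":0,"translation":[0.8,-10,0],"delta_rot":[0,0,0]},{"jaw":0,"translation":[1.2,-16,0],"delta_rot":[0,0,0]},{"jaw":0,"translation":[1.4,-20.8,0],"delta_rot":[0,0,0]},{"jaw":0,"translation":[1.4,-20.8,-3],"delta_rot":[0,0,0]},{"jaw":0,"translation":[1.4,-20.8,-7],"delta_rot":[0,0,0]},{"jaw":0,"translation":[1.4,-20.8,-9],"delta_rot":[0,0,0]},{"jaw":0,"translation":[1.4,-20.8,-9],"delta_rot":[0,0,0]},{"jaw":0,"translation":[1.4,-20.8,-9],"delta_rot":[0,0,0]}]'
python3 - <<'E'
from h import *
p=viewer.camera("scene"); save(p,"s5.png",(100,90,260,210),5)
E
```

```text
t: 11.82
ee_pos: [518.0, -398.1, 117.0]
tcp_rot: [0.0, -0.031, 1.0, -0.0]
ft_force: [0.2, 0.6, -0.2]
opening: 0.5
gripper_force: 0.0
```

View pics/s5.png

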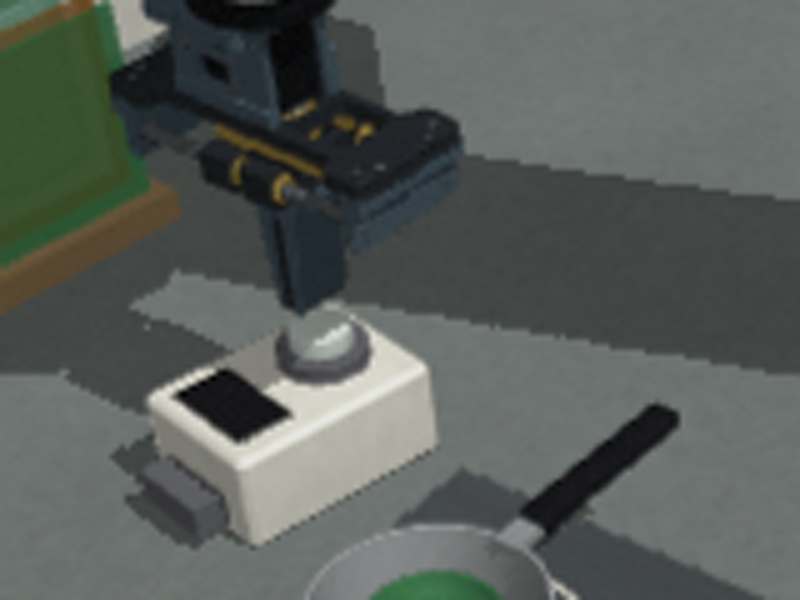

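The closed tips are about 20 mm above the button and over it. I'll descend in small steps and watch the force.

```bash
python3 -m crank '[{"jaw":0,"translation":[0,0,-1],"delta_rot":[0,0,0]},{"jaw":0,"translation":[0,0,-1.7],"delta_rot":[0,0,0]},{"jaw":0,"translation":[0,0,-2.1],"delta_rot":[0,0,0]},{"jaw":0,"translation":[0,0,-2.5],"delta_rot":[0,0,0]},{"jaw":0,"translation":[0,0,-2.5],"delta_rot":[0,0,0]}]'
```

```text
t: 12.5
ee_pos: [517.6, -398.0, 92.8]
tcp_rot: [-0.0, -0.031, 1.0, 0.0]
ft_force: [-9.2, 8.7, 30.8]
opening: 0.5
gripper_force: 15.3
```

```bash
for i in 1 2 3 4 5; do python3 -m crank '[{"jaw":0,"translation":[0,0,0.2],"delta_rot":[0,0,0]},{"jaw":0,"translation":[0,0,0.2],"delta_rot":[0,0,0]}]' | egrep 'ee_pos|ft_'; done
```

```text
ee_pos: [517.5, -397.9, 93.3]
ft_force: [-0.1, 0.2, 4.7]
ee_pos: [517.5, -397.9, 95.0]
ft_force: [0.7, 0.6, 3.5]
ee_pos: [517.5, -397.9, 97.0]
ft_force: [1.0, 0.5, 2.7]
ee_pos: [517.4, -397.9, 99.0]
ft_force: [2.3, 0.2, 2.6]
ee_pos: [517.3, -397.8, 101.0]
ft_force: [0.3, 0.4, 0.6]
```

```bash
python3 - <<'E'
from h import *
p=viewer.camera("scene"); save(p,"s6.png",(120,120,220,195),8)
E
```

```text
(no output)
```

View pics/s6.png

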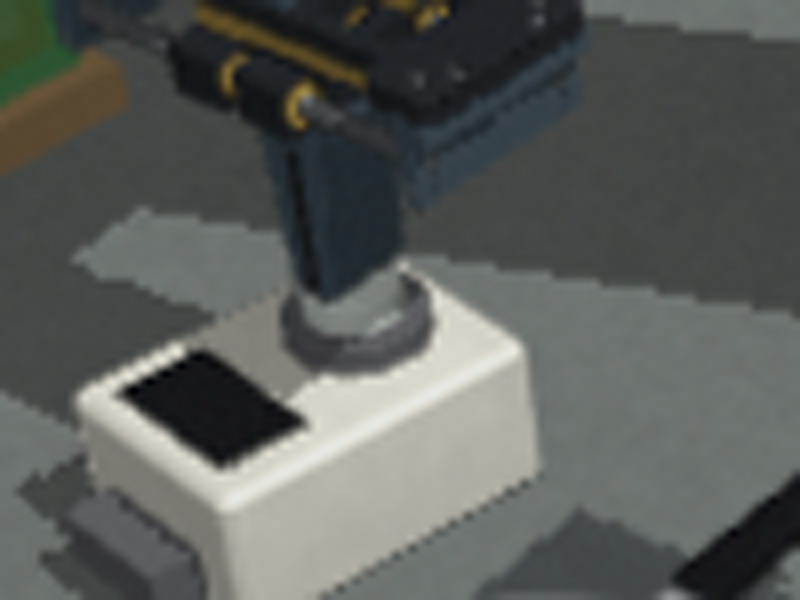

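The force ramps from 2.6 to 4.7 N over roughly 7–8 mm and then jumps to 30 N at 92.8, so the button went fully down. I'll press once more with a longer hold, which does no harm, then retreat.

```bash
python3 -m crank '[{"jaw":0,"translation":[0,0,-0.4],"delta_rot":[0,0,0]},{"jaw":0,"translation":[0,0,-0.7],"delta_rot":[0,0,0]},{"jaw":0,"translation":[0,0,-0.9],"delta_rot":[0,0,0]},{"jaw":0,"translation":[0,0,-0.9],"delta_rot":[0,0,0]},{"jaw":0,"translation":[0,0,-0.9],"delta_rot":[0,0,0]},{"jaw":0,"translation":[0,0,-0.9],"delta_rot":[0,0,0]}]'; python3 -m crank '[{"jaw":0,"translation":[0,0,0.5],"delta_rot":[0,0,0]},{"jaw":0,"translation":[0,0,2],"delta_rot":[0,0,0]},{"jaw":0,"translation":[0,0,6],"delta_rot":[0,0,0]},{"jaw":0,"translation":[0,0,12],"delta_rot":[0,0,0]},{"jaw":0,"translation":[0,0,12],"delta_rot":[0,0,0]},{"jaw":0,"translation":[0,0,12],"delta_rot":[0,0,0]},{"jaw":0,"translation":[0,0,12],"delta_rot":[0,0,0]}]'
python3 - <<'E'
from m import *
p=viewer.camera("scene"); save(p,"s7.png",(100,130,300,280),4)
E
```

```text
t: 14.55
ee_pos: [517.5, -398.0, 93.0]
tcp_rot: [-0.0, -0.031, 1.0, 0.0]
ft_force: [-5.8, 4.9, 20.9]
opening: 0.8
gripper_force: 10.5
t: 15.42
ee_pos: [516.7, -397.3, 210.6]
tcp_rot: [-0.001, -0.031, 1.0, 0.001]
ft_force: [-0.2, 0.3, -0.5]
opening: 0.1
gripper_force: 0.0
```

View pics/s7.png

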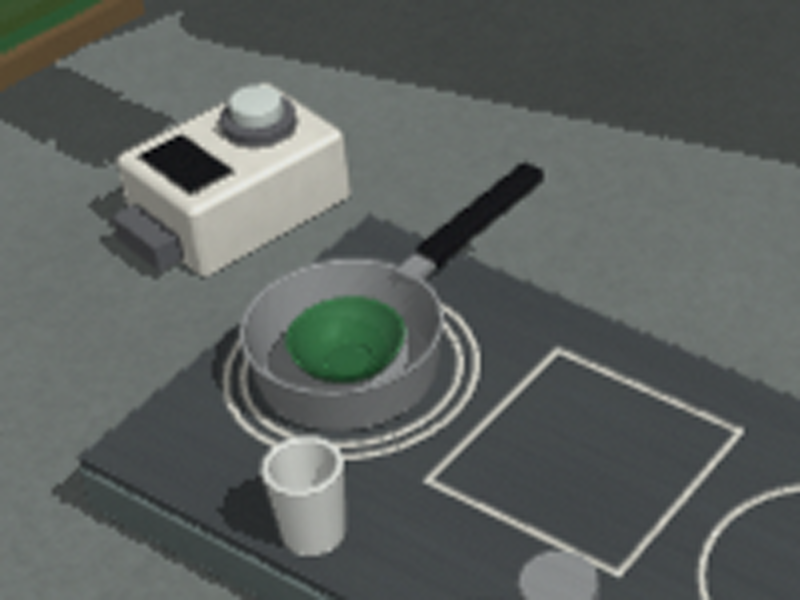

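The button is up again at (256,105). The pan is centred on the double circle and the arm is clear.

```bash
python3 -c "
from station import env
print(env.finish_job())"
```

```text
the job is handed in; nothing more can be done
None
```

I slid the pan onto the double circle, let go of it, pressed the start button fully down and released it, and handed the job in; the hand-in returned no verdict, but the last picture showed the pan centred and the button up.

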